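# Point out the replacement lock cylinder

## Task

A customer has left a worn door-lock cylinder on the bench mat. Show the apprentice what replaces it: first point at the worn cylinder on the mat, then at the new cylinder in the stock tray that is the same kind and length, each time with the fingers pointing down and the fingertips straight over its middle, no more than about 4 cm above it, held there for about two seconds. Finish still pointing at the new one, and touch or move nothing at all.

Things in the scene. Friction and masses are not known exactly. Their poses are not given: they have to be found in the camera images.
- mat: black rubber bench mat, fixed, 130 (x) x 180 (y) x 4 mm; origin: centre of its underside, on the bench. Exactly one worn cylinder lies on it, its origin within 50 mm of the mat's in plan, with a house key beside it.
- tray: grey plastic stock tray, fixed, 120 (x) x 240 (y) mm, walls and floor 4 thick, rim 20 high, cut into four bays in a row along its y (pitch 59), one new cylinder in each, lying along the tray's x; origin: centre of its underside.
- scrap: open cardboard box of old parts, fixed, 130 (x) x 220 (y) x 40 mm high; origin: centre of its underside. The three worn cylinders that are not on the mat lie in it and are not wanted.
- new_short: new, satin nickel: a plain double cylinder 62 long (key entry at both ends, cam slot in the middle), mm. European-profile lock cylinder (pear-shaped section) lying on its side, 17 high and 33 wide; origin: middle of its overall length and width, at its underside; x along its length, z up.
- new_long: new, satin nickel: a long plain double cylinder 102 long (key entry at both ends, cam slot in the middle), mm. European-profile lock cylinder (pear-shaped section) lying on its side, 17 high and 33 wide; origin: middle of its overall length and width, at its underside; x along its length, z up.
- new_half: new, satin nickel: a half cylinder 42 long (cam slot near its +x end), mm. European-profile lock cylinder (pear-shaped section) lying on its side, 17 high and 33 wide; origin: middle of its overall length and width, at its underside; x along its length, z up.
- new_turn: new, satin nickel: a thumb-turn cylinder 90 long over all: a 62 housing with an oval turn knob (20 x 30 x 11) standing out on its +x end, mm. European-profile lock cylinder (pear-shaped section) lying on its side, 17 high and 33 wide; origin: middle of its overall length and width, at its underside; x along its length, z up.
- old_short: worn, brass: a plain double cylinder 62 long (key entry at both ends, cam slot in the middle), mm. European-profile lock cylinder (pear-shaped section) lying on its side, 17 high and 33 wide; origin: middle of its overall length and width, at its underside; x along its length, z up. Its replacement is new_short. It lies on the mat or in the scrap box.
- old_long: worn, brass: a long plain double cylinder 102 long (key entry at both ends, cam slot in the middle), mm. European-profile lock cylinder (pear-shaped section) lying on its side, 17 high and 33 wide; origin: middle of its overall length and width, at its underside; x along its length, z up. Its replacement is new_long. It lies on the mat or in the scrap box.
- old_half: worn, brass: a half cylinder 42 long (cam slot near its +x end), mm. European-profile lock cylinder (pear-shaped section) lying on its side, 17 high and 33 wide; origin: middle of its overall length and width, at its underside; x along its length, z up. Its replacement is new_half. It lies on the mat or in the scrap box.
- old_turn: worn, brass: a thumb-turn cylinder 90 long over all: a 62 housing with an oval turn knob (20 x 30 x 11) standing out on its +x end, mm. European-profile lock cylinder (pear-shaped section) lying on its side, 17 high and 33 wide; origin: middle of its overall length and width, at its underside; x along its length, z up. Its replacement is new_turn. It lies on the mat or in the scrap box.
- padlock: brass padlock lying flat beside the mat, on its robot side, about 80 x 50 x 20 mm; bystander; origin: centre of its case, at the underside.
- long_padlock: long-shackle brass padlock lying flat beside the tray, on its robot side, about 100 x 40 x 18 mm; bystander; origin: centre of its case, at the underside.
- house_key: brass house key lying on the mat, 58 x 25 x 3 mm; bystander; origin near its middle, at the underside.
- screwdriver: screwdriver 170 mm long lying just beyond the tray, less than 40 mm high; bystander.
- caliper: slide caliper 200 mm long and 9 high lying on the right (-y) of the mat; bystander.
Things that resemble listed ones, but are neither listed nor needed, are in the scene too. What is shaped like the new_half but green or turquoise is not meant.

How it is judged (in metres and radians):
On the way, in this order (a step that is already met when the one before it is completed fails the run):
1. points at the worn cylinder on the mat for about two seconds (((horizontal distance between old_short and mat below 0.06 m and (horizontal distance between the grasp point and old_short below 0.022 m and z of the grasp point in the frame of old_short between 0.03 and 0.08 m and angle between the grasp point's own z axis and vertical above 2.44 rad)) or (horizontal distance between old_long and mat below 0.06 m and (horizontal distance between the grasp point and old_long below 0.022 m and z of the grasp point in the frame of old_long between 0.03 and 0.08 m and angle between the grasp point's own z axis and vertical above 2.44 rad)) or (horizontal distance between old_half and mat below 0.06 m and (horizontal distance between the grasp point and old_half below 0.022 m and z of the grasp point in the frame of old_half between 0.03 and 0.08 m and angle between the grasp point's own z axis and vertical above 2.44 rad)) or (horizontal distance between old_turn and mat below 0.06 m and (horizontal distance between the grasp point and old_turn below 0.022 m and z of the grasp point in the frame of old_turn between 0.03 and 0.08 m and angle between the grasp point's own z axis and vertical above 2.44 rad)))), for 1.7 s.
2. then points at the new cylinder of the same kind and length for about two seconds (((horizontal distance between old_short and mat below 0.06 m and (horizontal distance between the grasp point and new_short below 0.022 m and z of the grasp point in the frame of new_short between 0.03 and 0.08 m and angle between the grasp point's own z axis and vertical above 2.44 rad)) or (horizontal distance between old_long and mat below 0.06 m and (horizontal distance between the grasp point and new_long below 0.022 m and z of the grasp point in the frame of new_long between 0.03 and 0.08 m and angle between the grasp point's own z axis and vertical above 2.44 rad)) or (horizontal distance between old_half and mat below 0.06 m and (horizontal distance between the grasp point and new_half below 0.022 m and z of the grasp point in the frame of new_half between 0.03 and 0.08 m and angle between the grasp point's own z axis and vertical above 2.44 rad)) or (horizontal distance between old_turn and mat below 0.06 m and (horizontal distance between the grasp point and new_turn below 0.022 m and z of the grasp point in the frame of new_turn between 0.03 and 0.08 m and angle between the grasp point's own z axis and vertical above 2.44 rad)))), for 1.7 s.
At the end, for the whole second after the job is handed in: The tool still points down (within 40 degrees) at the new cylinder of the same kind as the worn one on the mat: TCP within 22 mm of its origin in plan and 30 to 80 mm above it, so the fingertips are at most 44 mm above its top; every cylinder is within 8 mm of its start (((horizontal distance between old_short and mat below 0.06 m and (horizontal distance between the grasp point and new_short below 0.022 m and z of the grasp point in the frame of new_short between 0.03 and 0.08 m and angle between the grasp point's own z axis and vertical above 2.44 rad)) or (horizontal distance between old_long and mat below 0.06 m and (horizontal distance between the grasp point and new_long below 0.022 m and z of the grasp point in the frame of new_long between 0.03 and 0.08 m and angle between the grasp point's own z axis and vertical above 2.44 rad)) or (horizontal distance between old_half and mat below 0.06 m and (horizontal distance between the grasp point and new_half below 0.022 m and z of the grasp point in the frame of new_half between 0.03 and 0.08 m and angle between the grasp point's own z axis and vertical above 2.44 rad)) or (horizontal distance between old_turn and mat below 0.06 m and (horizontal distance between the grasp point and new_turn below 0.022 m and z of the grasp point in the frame of new_turn between 0.03 and 0.08 m and angle between the grasp point's own z axis and vertical above 2.44 rad))) and distance of each of new_short, new_long, new_half, new_turn, old_short, old_long, old_half, old_turn from where it was at the start of the episode below 0.008 m); the robot touches nothing.
It fails at once if the robot touches something (contact force between any of the fingers, the arm and anything else above 0.5 N).
It fails at once if a cylinder or a bystander is moved or lifted (more than 10 mm) (distance of any of new_short, new_long, new_half, new_turn, old_short, old_long, old_half, old_turn, padlock, long_padlock, house_key, screwdriver, caliper from where it was at the start of the episode above 0.01 m).
It also fails if it takes over 42 s, if anything falls off the work surface, if the arm or the gripper's body presses on something with over 40 N, if the wrist force passes 120 N, or if a joint passes its speed limit or range.

## Robot

A 7-joint arm with a two-finger parallel gripper is mounted at the origin on the work surface. World frame = base frame: x ahead of the robot, y to its left, z up, the work surface at z = 0. Lengths are in mm, angles in rad, forces in N, time in s.
With the tool pointing down it reaches from about 400 to 875 mm from the base axis. Payload 4.4 kg.
Tool frame: the origin (TCP) lies between the finger pads, 19 mm behind the fingertips; this is the grasp point; z points along the fingers, y is the line along which they close (so a half turn about z gives the same grasp; the last joint's range is limited). The gripper opens to 85 mm and grips with 20 to 120 N. Pads are 22 mm wide; open, the fingers measure 114 mm over their backs; the gripper's body (76 mm by 85 mm) begins 54 mm behind the grasp point. The pads swing forward as they close: fully open they stand 13 mm farther back than shut.
Start: joints at [-1.261, 0.628, 0.038, 1.517, -0.027, 0.996, -0.02], TCP at [238.539, 604.662, 250.013] pointing down, gripper open.
Joint ranges: [-3.06, 3.06], [-0.37, 2.12], [-1.25, 1.32], [0.18, 2.47], [-1.1, 4.24], [0.23, 1.98], [-2.94, 2.94]. Speed limits (rad/s): [2.57, 2.57, 3.14, 3.14, 3.14, 3.14, 3.14].

## Interface

Orientations are given as [roll, pitch, yaw] about the fixed x, y, z axes, in that order (R = Rz(yaw) Ry(pitch) Rx(roll)).
In Python, from cell import ctrl gives the robot as it stands.
- The arm moves only by the tool send_rows, never from a script. Its argument "rows" is a list that holds one entry, the list of rows, each a list of 6 numbers: the shift along the tool's x, y, z in cm, then the turn, a rotation vector about the tool's x, y, z in rad. In form: [[[tx, ty, tz, wx, wy, wz], ...]]. A call has 1 to 10 rows; each row is the pose to reach, as a shift and turn from the pose commanded when the call began, along the tool's axes at that moment; what a row does not reach only later rows make up. A row lasts 1/10 s, in which the tool goes at most 50 mm and 8.59 degrees, less where a joint would pass 70% of its speed; a pose out of reach is approached as far as the arm can. A call with a gripper value outside its range is refused whole. "grip" is the closure in counts, from 0 (fully open) to 255 (shut), set as the call begins (left out, the last holds). The fingers move at their own pace and stop on an object; the grip force is fixed at half the most. Time passes only in rows, so rows that repeat a pose let the fingers close. It gives the time, the measured TCP pose, the force, the opening and the grip force at its end, in the units of the state.
- ctrl.read_state(): the state, without advancing time (a new reading comes with each control period).
- ctrl.get_image(name): name is "side" or "top"; returns a dict with "pixels" (400x640x3 uint8, red, green, blue), "fx", "fy", "cx", "cy" (pixels), "extrinsics" (4x4, takes a point from camera to world coordinates). Camera axes: x right, y up, looking along -z (the intrinsics and any distortion apply to the point x, -y, -z); pixel columns grow to the right and rows downward; lengths in mm; the calibration is good to about 2 mm. A picture is of the moment at which its call begins. There is no depth.
- ctrl.finish_job(): hands the job in; it is judged then, once.
The state is a dict: "clock": time; "qpos": joint angles; "qd": joint speeds; "tau": joint torques, N m; "eef_pos": TCP position; "tool_rot": TCP orientation; "force": force on the tool from outside, world axes, zero at the start; "torque": the same for the moment, N m; "width": finger opening in mm; "gripper_force": force on a finger pad.
Only numpy, scipy, OpenCV 4.12 (cv2) and the standard library are available. Lean on these libraries where they do the work, as an engineer would, in place of code of your own. Each camera call takes 0.05 s, during which the arm holds its last target. There are 200 camera calls.

## Working session

There is one attempt and no reset: what is moved stays moved. The work goes in short steps, Python scripts to look and compute and a tool call to move; the robot and the scene stay as the last step left them, time stands still between calls to the robot, and variables do not carry over. Pictures are saved under pics/ and viewed, at most 10 in all, crops included, and the job is handed in when it is done.

Besides the shell and the picture viewer there is one more tool, called after "Emit:" as a command line: name --argument value ..., lists and objects as JSON in quotes. send_rows: Moves the arm, as the interface text tells. Its arguments: {"type":"object","properties":{"rows":{"type":"array","items":{"type":"array","items":{"type":"array","items":{"type":"number"}}}},"grip":{"type":"number"}},"required":["rows"]}

```bash
mkdir -p pics
cat > h.py <<'E'
import numpy as np, cv2
from cell import ctrl
def ray(im,u,v,z):
    E=np.array(im["extrinsics"]); d=np.array([(u-im["cx"])/im["fx"],-(v-im["cy"])/im["fy"],-1.])
    d=E[:3,:3]@d; o=E[:3,3]; return o+d*(z-o[2])/d[2]
E
python3 - <<'E'
from h import *
s=ctrl.read_state(); print(s["clock"],s["eef_pos"],s["tool_rot"])
for n in("top","side"):
    im=ctrl.get_image(n); print(n,{k:(np.round(v,3).tolist() if k!="pixels" else 0) for k,v in im.items()})
    cv2.imwrite(f"pics/{n}0.png",im["pixels"][:,:,::-1])
E
```

```text
0.0 [238.33323992 604.09341545 249.07184354] [-3.13967778e+00  2.17683089e-05  2.76574170e+00]
top {'pixels': 0, 'fx': 369.893, 'fy': 369.893, 'cx': 320.723, 'cy': 196.103, 'extrinsics': [[-0.02, 0.996, -0.092, 443.523], [-1.0, -0.018, 0.019, -28.123], [0.017, 0.093, 0.996, 871.041], [0.0, 0.0, 0.0, 1.0]]}
side {'pixels': 0, 'fx': 417.515, 'fy': 417.515, 'cx': 315.785, 'cy': 205.259, 'extrinsics': [[-0.994, 0.072, -0.081, 454.179], [-0.107, -0.525, 0.845, 737.944], [0.018, 0.848, 0.529, 536.452], [0.0, 0.0, 0.0, 1.0]]}
```

View pics/top0.png

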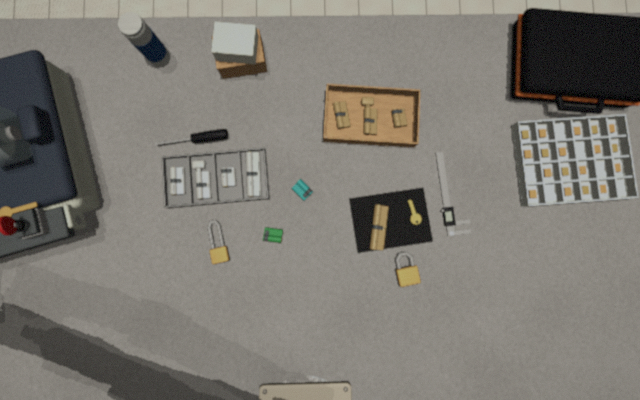

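View pics/side0.png

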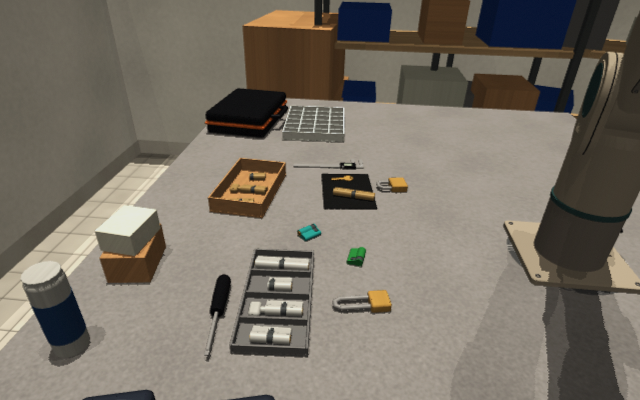

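The top view shows the mat at (390,220), with a long brass cylinder at (379,227) and the key at (414,212). The tray bays, left to right, sit at (177,180) short, (202,180) knob (turn), (228,178) half and (253,173) long. The scrap box holds short (341,114), turn (369,116) and half (399,117), so the worn one should be old_long. The green (273,235) and turquoise (303,189) parts are decoys. I'll confirm this in one enlarged crop and measure.

Run:
```python
from h import *
im=ctrl.get_image("top"); p=im["pixels"]
a=cv2.resize(p[145:215,160:275],None,fx=5,fy=5,interpolation=2); b=cv2.resize(p[185:255,345:460],None,fx=5,fy=5,interpolation=2)
cv2.imwrite("pics/crop.png",np.hstack([a[:, :],b])[:,375:][:, :775,::-1])
hsv=cv2.cvtColor(p,cv2.COLOR_RGB2HSV); H,S,V=cv2.split(hsv)
def blob(m,x0,x1,y0,y1,z,n):
    k=np.zeros_like(H); k[y0:y1,x0:x1]=(m[y0:y1,x0:x1]*255)
    k=cv2.morphologyEx(k,cv2.MORPH_CLOSE,np.ones((5,5)))
    c=max(cv2.findContours(k,0,2)[0],key=cv2.contourArea); r=cv2.minAreaRect(c)
    q=np.array([ray(im,u,v,z) for u,v in cv2.boxPoints(r)])
    print(n,np.round(r[0],1),"centre",ray(im,*r[0],z).round(1),"sides",np.linalg.norm(q[1]-q[0]).round(1),np.linalg.norm(q[2]-q[1]).round(1),"dir",(q[1]-q[0]).round(0),(q[2]-q[1]).round(0))
blob((S>80)&(V>70),362,396,195,255,15,"old mat")
blob((S<60)&(V>135),244,263,150,202,15,"new long")
blob(((V<60)),340,440,180,260,4,"mat dark")
s=ctrl.read_state(); print(s["clock"],s["eef_pos"],s["tool_rot"])
# side-view check
im=ctrl.get_image("side"); p=im["pixels"]; H,S,V=cv2.split(cv2.cvtColor(p,cv2.COLOR_RGB2HSV))
blob((S<60)&(V>120),254,312,254,272,12,"new long side")
blob((S>100)&(V>80),330,377,186,204,12,"old side")
```

```text
old mat [379.  226.9] centre [ 448.9 -177.7   15. ] sides 105.6 33.9 dir [104. -16.   0.] [ -5. -34.   0.]
new long [253.  174.5] centre [576.3 112.3  15. ] sides 42.0 105.9 dir [ -1. -42.   0.] [-106.    1.    0.]
mat dark [390.5 219.6] centre [ 465.4 -207.4    4. ] sides 177.9 126.0 dir [  24. -176.    0.] [-125.  -13.    0.]
0.15 [238.36334502 604.24730186 249.31078447] [-3.14014657e+00  6.58912311e-06  2.76577637e+00]
new long side [283.4 261.2] centre [575.1 114.6  12. ] sides 35.3 114.3 dir [  6. -35.   0.] [-114.    5.    0.]
old side [353.5 192.2] centre [ 447.4 -173.    12. ] sides 31.7 105.9 dir [  0. -32.   0.] [-105.   16.    0.]
```

View pics/crop.png

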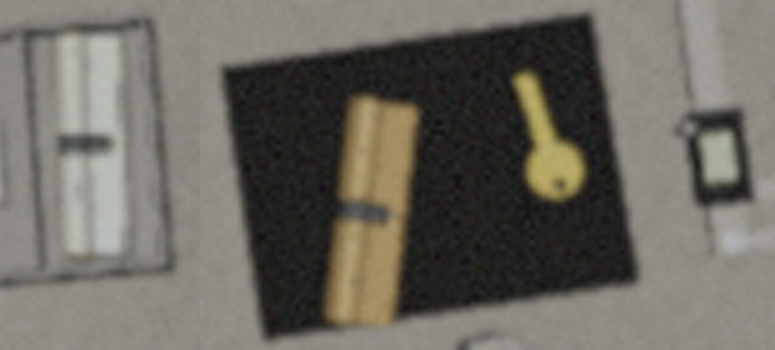

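Confirmed: both measure about 102 mm long, with plain ends and a central cam slot. That makes them old_long at (449,-176) and new_long at (576,113). I'll move on a raised arc, keeping away from the toolbox on the far left.

Emit:
send_rows --rows '[[[-1.2,-1.6,0,0,0,0],[-2.4,-3.2,0,0,0,0],[-3.6,-4.8,0,0,0,0],[-4.8,-6.4,0,0,0,0],[-6,-8,0,0,0,0],[-7.2,-9.6,0,0,0,0],[-8.4,-11.2,0,0,0,0],[-9.6,-12.8,0,0,0,0],[-10.8,-14.4,0,0,0,0],[-12,-16,0,0,0,0]]]' --grip 255

```text
clock: 1.2
eef_pos: [291.5, 410.9, 250.0]
tool_rot: [-3.141, -0.0, 2.766]
force: [0.2, 0.7, 0.4]
width: -0.3
gripper_force: 0.0
```

Emit:
send_rows --rows '[[[-2.1,-1.45,0,0,0,0],[-4.2,-2.9,0,0,0,0],[-6.3,-4.35,0,0,0,0],[-8.4,-5.8,0,0,0,0],[-10.5,-7.25,0,0,0,0],[-12.6,-8.7,0,0,0,0],[-14.7,-10.15,0,0,0,0],[-16.8,-11.6,0,0,0,0],[-18.9,-13,0,0,0,0],[-21,-14.5,0,0,0,0]]]'

```text
clock: 2.2
eef_pos: [434.0, 199.0, 250.0]
tool_rot: [3.141, -0.0, 2.766]
force: [0.1, 0.0, -0.8]
width: 0.1
gripper_force: 0.0
```

Emit:
send_rows --rows '[[[-1.2,-1.7,0,0,0,0],[-2.4,-3.4,0,0,0,0],[-3.6,-5,0,0,0,0],[-4.8,-6.7,0,0,0,0],[-6,-8.4,0,0,0,0],[-7.2,-10,0,0,0,0],[-8.4,-11.7,0,0,0,0],[-9.6,-13.4,0,0,0,0],[-10.8,-15,0,0,0,0],[-12,-16.8,0,0,0,0]]]'

```text
clock: 3.2
eef_pos: [483.7, -1.1, 250.0]
tool_rot: [3.141, -0.0, 2.766]
force: [0.3, 0.1, 0.6]
width: -0.1
gripper_force: 0.0
```

Emit:
send_rows --rows '[[[-0.4,-1.8,0,0,0,0],[-0.7,-3.5,0,0,0,0],[-1.1,-5.2,0,0,0,0],[-1.4,-7,0,0,0,0],[-1.8,-8.7,0,0,0,0],[-2.2,-10.5,0,0,0,0],[-2.5,-12.2,0,0,0,0],[-2.9,-14,0,0,0,0],[-3.3,-15.8,0,0,0,0],[-3.6,-17.5,0,0,0,0]]]'

```text
clock: 4.2
eef_pos: [452.6, -177.3, 250.0]
tool_rot: [-3.142, -0.0, 2.766]
force: [0.3, -0.3, 1.5]
width: 0.2
gripper_force: 0.0
```

Emit:
send_rows --rows '[[[0.1,0,2,0,0,0],[0.2,0,4,0,0,0],[0.3,0,6,0,0,0],[0.4,0,8,0,0,0],[0.4,0,10,0,0,0],[0.4,0,12,0,0,0],[0.4,0,14,0,0,0],[0.4,0,14.5,0,0,0],[0.4,0,14.5,0,0,0]]]'

```text
clock: 5.1
eef_pos: [448.6, -174.9, 104.5]
tool_rot: [-3.142, -0.002, 2.766]
force: [-0.5, 0.1, 0.0]
width: 0.3
gripper_force: 0.0
```

Run:
```python
from h import *
im=ctrl.get_image("side"); p=im["pixels"]
cv2.imwrite("pics/near1.png",cv2.resize(p[80:230,270:440],None,fx=4,fy=4,interpolation=2)[:,:,::-1])
print(ctrl.read_state()["eef_pos"])
```

```text
[ 449.19107424 -175.09319861  105.19775381]
```

View pics/near1.png

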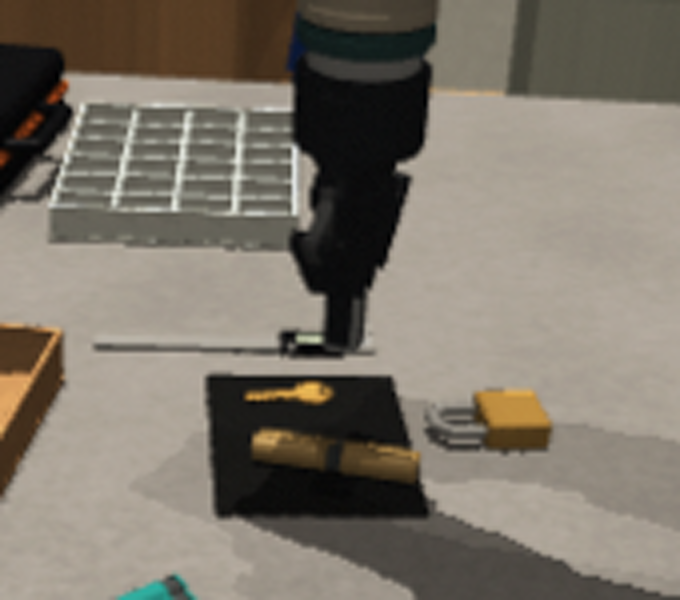

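The side crop shows the shut fingertips at (343,350), above the cylinder's cam slot at (335,458), with a clear gap. I'll go down 4 cm and hold.

Emit:
send_rows --rows '[[[0,-0.1,1,0,0,0],[0,-0.1,2,0,0,0],[0,-0.1,3,0,0,0],[0,-0.1,4,0,0,0],[0,-0.1,4,0,0,0],[0,-0.1,4,0,0,0],[0,-0.1,4,0,0,0],[0,-0.1,4,0,0,0],[0,-0.1,4,0,0,0],[0,-0.1,4,0,0,0]]]'

```text
clock: 6.15
eef_pos: [448.8, -176.0, 65.2]
tool_rot: [3.142, 0.0, 2.766]
force: [-0.1, -0.1, 0.4]
width: 0.1
gripper_force: 0.0
```

Emit:
send_rows --rows '[[[0,0,0,0,0,0],[0,0,0,0,0,0],[0,0,0,0,0,0],[0,0,0,0,0,0],[0,0,0,0,0,0],[0,0,0,0,0,0],[0,0,0,0,0,0],[0,0,0,0,0,0],[0,0,0,0,0,0],[0,0,0,0,0,0]]]'

```text
clock: 7.15
eef_pos: [448.7, -176.0, 65.0]
tool_rot: [3.142, -0.0, 2.766]
force: [-0.4, -0.0, 1.0]
width: -0.1
gripper_force: 0.0
```

Emit:
send_rows --rows '[[[0,0,0,0,0,0],[0,0,0,0,0,0],[0,0,0,0,0,0],[0,0,0,0,0,0],[0,0,0,0,0,0],[0,0,0,0,0,0],[0,0,0,0,0,0],[0,0,0,0,0,0]]]'

```text
clock: 7.95
eef_pos: [448.7, -175.9, 65.0]
tool_rot: [-3.142, -0.0, 2.766]
force: [0.8, -0.3, -0.5]
width: 0.2
gripper_force: 0.0
```

Run:
```python
from h import *
im=ctrl.get_image("top"); p=im["pixels"]
cv2.imwrite("pics/near2.png",cv2.resize(p[150:290,300:480],None,fx=4,fy=4,interpolation=2)[:,:,::-1])
print(ctrl.read_state()["eef_pos"])
```

```text
[ 448.66532439 -175.91184905   64.97925565]
```

View pics/near2.png

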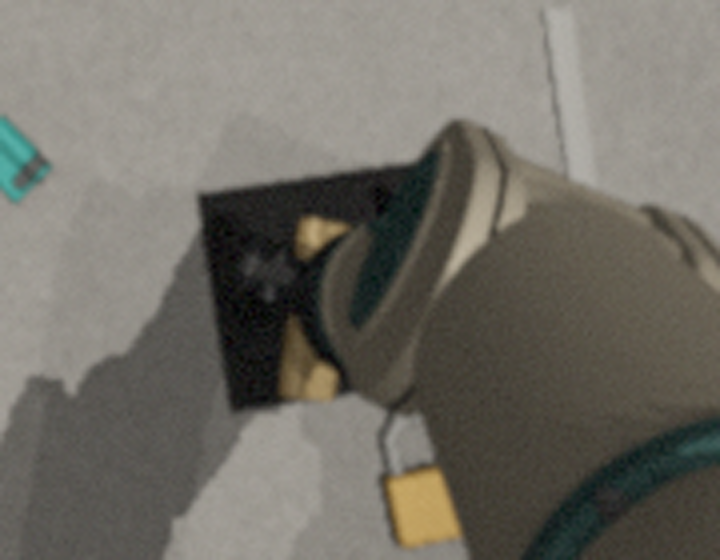

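The top crop shows the gripper over the cylinder's middle, with its brass ends at (320,235) and (310,380), nothing disturbed. Held for over 2 s; next is the new long one.

Emit:
send_rows --rows '[[[0,0,-2,0,0,0],[0,0,-5,0,0,0],[0,0,-8,0,0,0],[0,0,-10,0,0,0],[-0.1,2,-10,0,0,0],[-0.2,4,-10,0,0,0],[-0.3,6.5,-10,0,0,0],[-0.4,9,-10,0,0,0],[-0.5,11.5,-10,0,0,0],[-0.5,14,-10,0,0,0]]]'

```text
clock: 9.0
eef_pos: [505.1, -46.6, 165.0]
tool_rot: [3.142, 0.0, 2.766]
force: [-0.2, -0.2, -0.1]
width: 0.1
gripper_force: 0.0
```

Emit:
send_rows --rows '[[[-0.1,2.5,0,0,0,0],[-0.2,5,0,0,0,0],[-0.3,7.5,0,0,0,0],[-0.4,10,0,0,0,0],[-0.5,12.5,0,0,0,0],[-0.6,15,0,0,0,0],[-0.7,17,0,0,0,0],[-0.7,17.5,0,0,0,0],[-0.7,17.5,2,0,0,0],[-0.7,17.5,4,0,0,0]]]'

```text
clock: 10.0
eef_pos: [575.5, 111.9, 125.0]
tool_rot: [-3.142, 0.001, 2.766]
force: [-0.1, 0.8, -0.8]
width: -0.2
gripper_force: 0.0
```

Run:
```python
from h import *
im=ctrl.get_image("side"); p=im["pixels"]
cv2.imwrite("pics/near3.png",cv2.resize(p[130:360,200:420],None,fx=2.5,fy=2.5,interpolation=2)[:,:,::-1])
print(ctrl.read_state()["eef_pos"])
```

```text
[573.07154199 111.27269863 121.53046901]
```

View pics/near3.png

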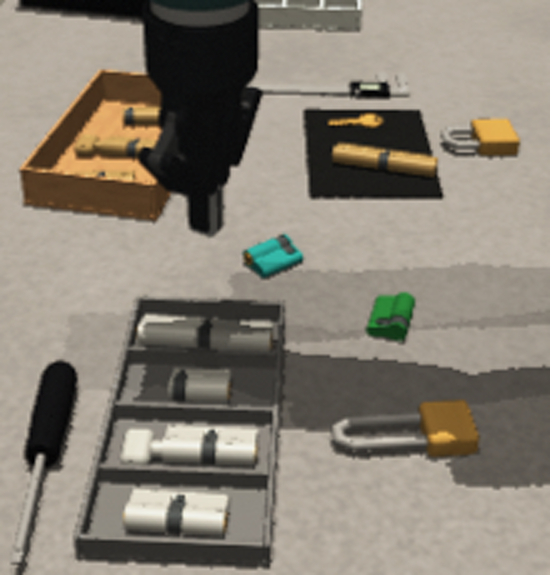

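The side crop shows the fingertips at (207,232), in line with the new long cylinder's cam slot at (205,332). The gap is clear, so I'll go down 6 cm and hold.

Emit:
send_rows --rows '[[[0,0.1,1,0,0,0],[0,0.1,2,0,0,0],[0,0.1,3,0,0,0],[0,0.1,4,0,0,0],[0,0.1,5,0,0,0],[0,0.1,5.5,0,0,0],[0,0.1,6,0,0,0],[0,0.1,6,0,0,0],[0,0.1,6,0,0,0],[0,0.1,6,0,0,0]]]'

```text
clock: 11.05
eef_pos: [576.1, 113.6, 65.4]
tool_rot: [3.141, 0.001, 2.766]
force: [-0.3, -0.3, 0.2]
width: -0.2
gripper_force: 0.0
```

Emit:
send_rows --rows '[[[0,0,0,0,0,0],[0,0,0,0,0,0],[0,0,0,0,0,0],[0,0,0,0,0,0],[0,0,0,0,0,0],[0,0,0,0,0,0],[0,0,0,0,0,0],[0,0,0,0,0,0],[0,0,0,0,0,0],[0,0,0,0,0,0]]]'

```text
clock: 12.05
eef_pos: [575.8, 113.6, 65.0]
tool_rot: [3.142, -0.0, 2.766]
force: [0.7, -0.3, -1.2]
width: 0.2
gripper_force: 0.0
```

Emit:
send_rows --rows '[[[0,0,0,0,0,0],[0,0,0,0,0,0],[0,0,0,0,0,0],[0,0,0,0,0,0],[0,0,0,0,0,0],[0,0,0,0,0,0],[0,0,0,0,0,0],[0,0,0,0,0,0],[0,0,0,0,0,0],[0,0,0,0,0,0]]]'

```text
clock: 13.05
eef_pos: [575.8, 113.6, 65.0]
tool_rot: [3.142, -0.0, 2.766]
force: [-0.5, 0.3, 0.0]
width: 0.1
gripper_force: 0.0
```

Run:
```python
from h import *
im=ctrl.get_image("side"); p=im["pixels"]
cv2.imwrite("pics/near4.png",cv2.resize(p[180:360,200:420],None,fx=2.5,fy=2.5,interpolation=2)[:,:,::-1])
s=ctrl.read_state();print(s["eef_pos"],s["clock"])
```

```text
[575.8169073 113.56592    64.9763109] 13.1
```

View pics/near4.png

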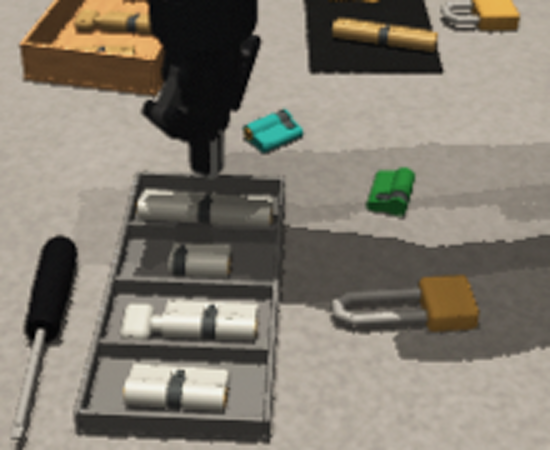

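The fingertips at (205,172) are just above the cam slot at (205,207), nothing has moved, and the hold lasted over 2 s.

```bash
python3 -c "
from cell import ctrl
print(ctrl.finish_job())"
```

```text
the job is handed in; nothing more can be done
None
```

I pointed at the worn long cylinder on the mat, then at the new long cylinder in the tray, each for over two seconds; the job was handed in at about 13 s, still pointing at the new one, with no contact or movement seen (the hand-in returned no verdict).

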